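Wind the weekly temperature and humidity recorder

ROBOT

A 6-joint arm with a two-finger parallel gripper is mounted at the origin on the work surface. World frame = base frame: x ahead of the robot, y to its left, z up, the work surface at z = 0. Lengths are in m, angles in degrees, forces in N, time in s.
With the tool pointing down it reaches from about 0.4 to 0.825 m from the base axis. Payload 7 kg.
Tool frame: the origin (TCP) lies midway between the tips of the shut fingers; the grasp point (between the pads) lies 19 mm behind it; z points along the fingers, x is the direction in which the jaws open and shut, and the axes are right-handed (so a half turn about z gives the same grasp; the last joint's range is limited). The gripper opens to 88 mm and grips with 3 to 60 N. Pads are 19 mm wide; open, the fingers measure 130 mm over their backs; the gripper's body (78 mm by 193 mm) begins 47 mm behind the grasp point.
Start: joints at [-52.535, 20.546, 0.682, 0, -70.136, -16.507], TCP at [0.241, -0.63, 0.227] pointing down, gripper open.
Joint ranges: [-176.03, 176.03], [-82.01, 121.73], [-58.28, 71.71], [-173.87, 95.51], [-174.79, -0.11], [-173.66, 173.66]. Speed limits (degrees/s): [136.94, 136.94, 172.46, 180, 180, 180].

INTERFACE

Orientations are given as [roll, pitch, yaw] about the fixed x, y, z axes, in that order (R = Rz(yaw) Ry(pitch) Rx(roll)).
In Python, from plant import * gives the robot as it stands. The module is installed in compiled form; this text tells all that it offers.
- The arm moves only by the shell command python3 -m pendant 'ROWS' [OPENING]. ROWS is JSON, a list that holds one entry, the list of rows, each a list of 6 numbers: the shift along the world's x, y, z in mm, then the turn, a rotation vector about the world's x, y, z in degrees. A call has 1 to 10 rows; each row is the pose to reach, as a shift and turn from the pose commanded when the call began; what a row does not reach only later rows make up. A row lasts 1/8 s, in which the tool goes at most 62.5 mm and 10.7 degrees, less where a joint would pass 70% of its speed; a pose out of reach is approached as far as the arm can. A call with a gripper value outside its range is refused whole. OPENING is the closure, from -1 (fully open) to 1 (shut), set as the call begins (- or left out, the last holds). The fingers move at their own pace and stop on an object; the grip force is fixed at half the most. Time passes only in rows, so rows that repeat a pose let the fingers close. It gives the time, the measured TCP pose, the force and the opening at its end, in the units of the state.
- get_obs(): the state, without advancing time (a new reading comes with each control period).
- snapshot(name): name is "side" or "top"; returns a dict with "pixels" (384x512x3 uint8, red, green, blue), "depth" (384x512 float32, m along the optical axis (not along the pixel's ray), 0 where there is no reading), "fx", "fy", "cx", "cy" (pixels), "pose" (4x4, takes a point from camera to world coordinates). Camera axes: x right, y down, z forward; pixel columns grow to the right and rows downward; lengths in m; the calibration is good to about 2 mm. A picture is of the moment at which its call begins.
- close_job(): hands the job in, once; it reports no verdict.
The state is a dict: "clock": time; "joint_pos": joint angles; "qvel": joint speeds; "tau": joint torques, N m; "tool_pos": TCP position; "orientation": TCP orientation; "force": force on the tool from outside, world axes, zero at the start; "moment": the same for the moment, N m; "opening": finger opening in m.
Only numpy, scipy, OpenCV 4.12 (cv2) and the standard library are available. Lean on these libraries where they do the work, as an engineer would, in place of code of your own. Each camera call takes 0.05 s, during which the arm holds its last target. There are 200 camera calls.

TASK

Wind the laboratory's chart recorder: swing its red-knobbed pen lever all the way out to lift both pens off the chart, wind the winged key on top of the drum clockwise with repeated part turns until it is fully wound and comes up against its stop, then swing the lever all the way back so that the pens rest on the chart again. Keep off the pen arms, and leave the other things on the bench where they are.

Things in the scene. Friction and masses are not known exactly. Their poses are not given: they have to be found in the camera images.
- recorder: Drum chart recorder, cover off, fixed to the bench. Grey base 150 (x) x 300 (y) x 35 high; origin on the bench under its middle; the -x side is the front, turned to the robot within 0.3 rad; z up. White drum, radius 46.5, top at z 145, axis at x 0, y 70. At the right end (y -118 to -186) a brass pen tower and a wire sensor cage, both to z 130.
- key_grip (a point): Middle of the winding key's flat steel butterfly wing, on the drum's vertical axis, 176 above the bench. The wing is 60 long (this point's x axis), 9 thick (y), 26 tall (163 to 189 above the bench), free all round. Below it on the drum top lie a brass click wheel and its click, up to 152. Grip it across its thickness from above.
- winding_key (a joint): Turn of the key in rad, growing as it winds (clockwise from above). The spring pulls back with 0.06 to 0.12 N m. A ratchet catches at every multiple of 0.524: let go, the key drops back to the last click passed and stays there, so the hand can go back for a new grip. Last click 3.665, dead stop 3.795: turn to the stop, then let go. Starts on a click from 0.52 to 1.57.
- pen_lever (a joint): Swing of the pen lever in rad about a vertical hinge: 0 = home, pens on the chart; 0.9 = all the way out, pens lifted about 35 mm. Positive is anticlockwise seen from above: the knob goes to the recorder's -y side, away from the drum. Friction (about 0.6 N at the knob) holds it where it is left.
- lever_knob (a point): Middle of the upright red knob on the end of the pen lever, in front of the recorder: a cylinder 16 across, 45 to 84 above the bench; this point is 68 above the bench, 100 from the hinge axis. Home: recorder x -138, y 23.5; all the way out: x -138, y -63.5. A flat lever 8 wide (41 to 45 above the bench) runs from its foot to the hinge.
- lever_hinge (a point): Point on the vertical hinge axis of the pen lever, at the knob's height (68 above the bench); fixed to the recorder at x -48, y -20.
- pen_nib (a point): Point midway between the tips of the two pens (97 above the bench, one nib 20 below and one 20 above it). On the chart it is 47 to 48 from the drum's axis; lifted, about 80.
- pens: The two thin aluminium pen arms (77 and 118 above the bench), 175 long, from the pen tower along the front of the drum, 55 in front of the drum's axis; lightly sprung on to the chart and delicate: keep off. A rod on the pen lever pushes them out. Origin at the foot of their vertical pivot.
- ink_bottle: Small violet ink bottle with black cap, 38 across, 62 high, standing near the front left of the recorder; origin under its middle. To be left alone.
- marker: Marker pen, 130 long, 18 across, lying in front of the recorder towards the right, along its own x axis; origin under its middle. To be left alone.
- tube_rack: Blue rack of capped sample tubes, 75 x 210 x 98 high, on the left; origin under its middle. To be left alone.
- specimen_pot: Specimen pot with red lid, 66 across, 72 high; origin under its middle. To be left alone.
- specimen_pot2: Specimen pot with yellow lid, 66 across, 72 high; origin under its middle. To be left alone.
- mouse: Black computer mouse, 105 x 60 x 34 high; origin under its middle. To be left alone.
- check_meter: White hand-held hygrometer lying flat behind the recorder, 175 long with its probe, 62 wide, 24 high; origin under its case's middle. To be left alone.

How it is judged (in metres and radians):
On the way, in this order (a step that is already met when the one before it is completed fails the run):
1. the pens are lifted clear of the chart with the lever (horizontal distance between pen_nib and key_grip above 0.07 m and value of joint pen_lever above 0.7 rad), for 0.2 s.
2. the key is fully wound while the pens are clear (value of joint winding_key above 3.55 rad and horizontal distance between pen_nib and key_grip above 0.062 m), for 0.2 s.
At the end, for the whole second after the job is handed in: The key stands at its last click (winding_key above 3.55), the pen lever is home (below 0.12) and the pens rest on the chart (nib point within 52 mm of the drum's axis) (value of joint winding_key above 3.55 rad and value of joint pen_lever below 0.12 rad and horizontal distance between pen_nib and key_grip below 0.052 m); the robot touches nothing.
It fails at once if the key is turned while the pens are on the chart (velocity of joint winding_key above 0.4 rad/s and horizontal distance between pen_nib and key_grip below 0.058 m).
It fails at once if the pen arms are touched (over 1.5 N) (contact force between pens and the fingers above 1.5 N or contact force between pens and the arm above 1.5 N).
It fails at once if another thing on the bench is moved by more than 20 mm (distance of any of ink_bottle, marker, tube_rack, specimen_pot, specimen_pot2, mouse, check_meter from where it was at the start of the episode above 0.02 m).
It also fails if it takes over 70 s, if anything falls off the work surface, if the arm or the gripper's body presses on something with over 40 N, if the wrist force passes 120 N, or if a joint passes its speed limit or range.

## Working session

There is one attempt and no reset: what is moved stays moved. The work goes in short steps, Python scripts to look and compute and a shell command to move; the robot and the scene stay as the last step left them, time stands still between calls to the robot, and variables do not carry over. Pictures are saved under pics/ and viewed, about 8 in all and at most 12, crops included, and the job is handed in when it is done.

```bash
mkdir -p pics
cat > h.py <<'E'
from plant import *
import numpy as np, cv2
def snap(n,f):
    s=snapshot(n); cv2.imwrite('pics/'+f,cv2.cvtColor(s['pixels'],cv2.COLOR_RGB2BGR)); np.savez('/tmp/'+n+'.npz',**s); return s
def ray(s,u,v,z):
    P=s['pose']; d=P[:3,:3]@np.array([(u-s['cx'])/s['fx'],(v-s['cy'])/s['fy'],1]); o=P[:3,3]
    return o+d*(z-o[2])/d[2]
def pts(s):
    v,u=np.mgrid[:384,:512]; d=s['depth']; c=np.stack([(u-s['cx'])/s['fx']*d,(v-s['cy'])/s['fy']*d,d],-1)
    return c@s['pose'][:3,:3].T+s['pose'][:3,3]
E
python3 - <<'E'
from h import *
a=snap('top','t1.png');b=snap('side','s1.png')
for s in(a,b):print(s['pose'].round(3),s['fx'],s['cx'])
o=get_obs();print(o)
E
```

```text
[[ 0.027 -0.996  0.081  0.465]
 [-1.    -0.027 -0.006  0.015]
 [ 0.009 -0.081 -0.997  1.179]
 [ 0.     0.     0.     1.   ]] 366.3783164663387 252.99257890517725
[[-0.922 -0.205  0.327  0.11 ]
 [-0.386  0.54  -0.748  1.062]
 [-0.023 -0.816 -0.577  0.92 ]
 [ 0.     0.     0.     1.   ]] 449.4504477801974 262.0548783849099
{'clock': 0.1, 'joint_pos': array([-5.25339829e+01,  2.05878750e+01,  6.38680274e-01, -1.80483422e-02,
       -7.01364387e+01, -1.65082655e+01]), 'qvel': array([ 0.03533203, -0.13332468,  0.10090781,  0.15687399, -0.02199335,
        0.05150694]), 'tau': array([-3.33753916e-03, -5.84161198e+01,  2.93749988e+01,  7.01554656e+00,
        1.01499268e-02, -8.34064986e-05]), 'tool_pos': array([ 0.24126356, -0.62993282,  0.22570666]), 'orientation': array([-1.79991933e+02, -8.69252405e-02,  1.10951600e+02]), 'force': array([-0.11823652, -0.0061818 , -1.05961295]), 'moment': array([ 0.02815334,  0.00307754, -0.02674333]), 'opening': 0.08775090099260321}
```

View pics/t1.png

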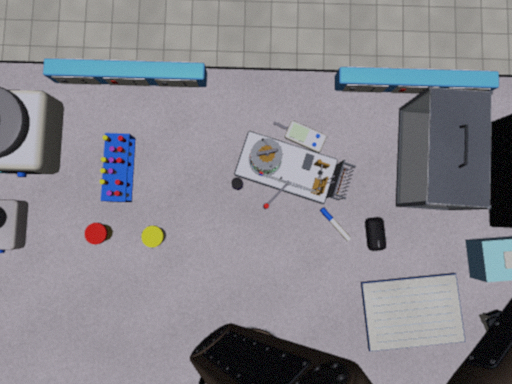

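View pics/s1.png

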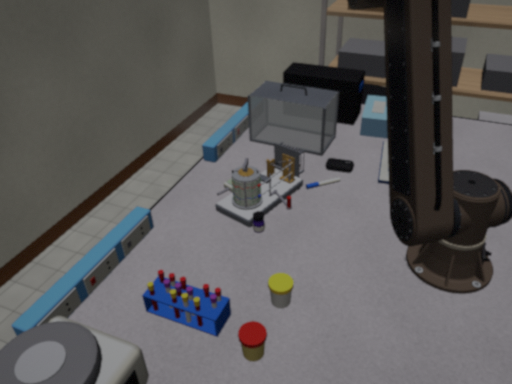

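The top view shows the drum at about (266,155), the red knob at (266,206), the ink bottle at (237,184), the marker at (335,223) and the meter at (305,135). I'll crop in and measure next.

Run:
```python
from h import *
s=dict(np.load('/tmp/top.npz')); p=s['pixels']; P=pts(s)
c=cv2.resize(p[105:235,215:360],None,fx=5.4,fy=4.6*5.4/4.6*0.85 if 0 else 4.6,interpolation=cv2.INTER_CUBIC)
cv2.imwrite('pics/t1c.png',cv2.cvtColor(c,cv2.COLOR_RGB2BGR))
q=p.astype(int); roi=np.zeros(p.shape[:2],bool); roi[105:235,215:360]=1
red=roi&(q[...,0]>120)&(q[...,1]<70)&(q[...,2]<70)
v,u=np.nonzero(red); print('red',len(u),u.mean(),v.mean(),ray(s,u.mean(),v.mean(),.08), P[v,u].round(3)[:6])
# drum top: depth heights
m=roi&(abs(P[...,2]-.145)<.008); v,u=np.nonzero(m); k=P[m]; k=k[(np.hypot(*(k[:,:2]-np.median(k[:,:2],0)).T)<.07)]
(cx,cy),r=cv2.minEnclosingCircle(k[:,:2].astype(np.float32)*1000); print('drum',cx,cy,r,len(k))
# base top
m=roi&(abs(P[...,2]-.035)<.006)&(q.min(-1)>110); m=m.astype(np.uint8)
n,l,st,_=cv2.connectedComponentsWithStats(m); 
B=roi&(P[...,2]>.028)&(P[...,2]<.04); k=P[B][:,:2].astype(np.float32)*1000
k=k[(np.hypot(k[:,0]-630,k[:,1]+50)<200)]; print('base',cv2.minAreaRect(k))
w=roi&(P[...,2]>.158)&(P[...,2]<.2); k=P[w]; print('wing',k.round(3)); 
if len(k)>2: print(cv2.minAreaRect(k[:,:2].astype(np.float32)*1000))
```

```text
red 18 264.77777777777777 200.05555555555554 [ 0.51311213 -0.02903927  0.08      ] [[ 0.593 -0.012  0.12 ]
 [ 0.593 -0.014  0.121]
 [ 0.59  -0.015  0.122]
 [ 0.501 -0.03   0.086]
 [ 0.501 -0.033  0.085]
 [ 0.501 -0.036  0.084]]
drum 642.4476318359375 -25.356647491455078 46.64006042480469 646
base ((647.6932983398438, -92.91697692871094), (311.4163513183594, 236.46044921875), 82.24462127685547)
wing [[ 0.651 -0.038  0.188]
 [ 0.651 -0.041  0.189]
 [ 0.651 -0.044  0.19 ]
 [ 0.651 -0.046  0.19 ]
 [ 0.652 -0.049  0.188]
 [ 0.652 -0.052  0.185]
 [ 0.649 -0.03   0.185]
 [ 0.649 -0.033  0.186]
 [ 0.649 -0.036  0.186]
 [ 0.649 -0.039  0.186]
 [ 0.649 -0.041  0.187]
 [ 0.649 -0.044  0.185]
 [ 0.649 -0.047  0.188]
 [ 0.649 -0.049  0.187]
 [ 0.65  -0.052  0.185]
 [ 0.645 -0.011  0.189]
 [ 0.645 -0.014  0.188]
 [ 0.645 -0.017  0.189]
 [ 0.646 -0.019  0.185]
 [ 0.646 -0.022  0.183]
 [ 0.646 -0.025  0.184]
 [ 0.646 -0.028  0.188]
 [ 0.647 -0.031  0.182]
 [ 0.647 -0.033  0.183]
 [ 0.646 -0.036  0.187]
 [ 0.646 -0.039  0.187]
 [ 0.646 -0.041  0.185]
 [ 0.646 -0.044  0.187]
 [ 0.646 -0.047  0.187]
 [
[... 1127 characters left out ...]
[ 0.638 -0.017  0.184]
 [ 0.638 -0.02   0.185]
 [ 0.639 -0.023  0.179]
 [ 0.639 -0.025  0.176]
 [ 0.64  -0.028  0.172]
 [ 0.641 -0.031  0.167]
 [ 0.635  0.002  0.18 ]
 [ 0.634 -0.001  0.184]
 [ 0.634 -0.003  0.187]
 [ 0.635 -0.006  0.182]
 [ 0.635 -0.009  0.181]
 [ 0.636 -0.012  0.179]
 [ 0.637 -0.015  0.173]
 [ 0.638 -0.018  0.167]
 [ 0.639 -0.021  0.161]
 [ 0.638 -0.023  0.165]
 [ 0.638 -0.026  0.167]
 [ 0.638 -0.029  0.168]
 [ 0.634 -0.001  0.17 ]
 [ 0.634 -0.004  0.172]
 [ 0.636 -0.026  0.16 ]
 [ 0.611 -0.038  0.16 ]
 [ 0.608 -0.035  0.16 ]
 [ 0.609 -0.038  0.159]
 [ 0.606 -0.038  0.159]]
((639.8569946289062, -30.36089324951172), (53.03244400024414, 46.02231979370117), 53.98200607299805)
```

View pics/t1c.png

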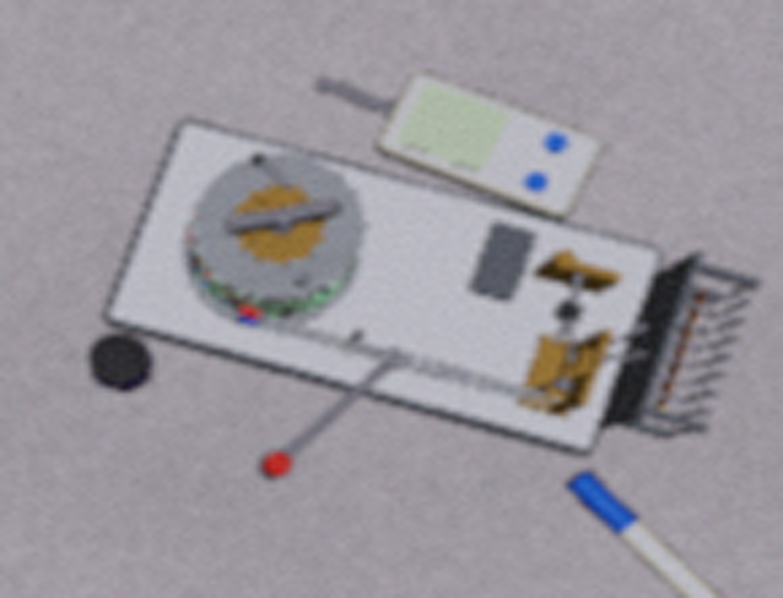

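The crop shows the base corners at about (187,122), (660,250), (592,452) and (107,318). The knob is at (277,463), the wing runs from (230,225) to (340,208), and the pens lie along the drum's front. Next I'll fit the recorder frame.

```bash
cat >> h.py <<'E'
def wing(s,c):
    P=pts(s); w=(P[...,2]>.172)&(P[...,2]<.2)&(np.hypot(P[...,0]-c[0],P[...,1]-c[1])<.034)
    v,u=np.nonzero(w); X=np.array([ray(s,a,b,.187)[:2] for a,b in zip(u,v)])
    f=cv2.fitLine(X.astype(np.float32)*1000,cv2.DIST_L1,0,.1,.1).ravel(); return f,len(u),X.mean(0)
def knob(s,lo=.07,hi=.1):
    P=pts(s); q=s['pixels'].astype(int); m=(P[...,2]>.04)&(P[...,2]<.1)&(q[...,0]>100)&(q[...,1]<80)&(q[...,2]<80)&(P[...,0]<.6)&(P[...,0]>.4)&(abs(P[...,1]+.07)<.12)
    v,u=np.nonzero(m); return ray(s,u.mean(),v.mean(),.078),len(u)
E
cat > fit.py <<'E'
from h import *
s=dict(np.load('/tmp/top.npz'))
C=np.array([ray(s,215+(x+.5)/5.4-.5,105+(y+.5)/4.6-.5,.035)[:2] for x,y in [(187,122),(660,250),(592,452),(107,318)]])
print(C.round(4)); print([np.linalg.norm(C[i]-C[(i+1)%4]).round(4) for i in range(4)])
o=C.mean(0); y=C[0]-C[1]+C[3]-C[2]; x=C[0]-C[3]+C[1]-C[2]
a=np.arctan2(y[1],y[0])-np.pi/2; b=np.arctan2(x[1],x[0]); print('yaw',a,b,o)
R=lambda t:np.array([[np.cos(t),-np.sin(t)],[np.sin(t),np.cos(t)]])
for n,p in dict(drum=(0,70),knobhome=(-138,23.5),out=(-138,-63.5),hinge=(-48,-20)).items(): print(n,(o*1000+R(a)@p).round(1))
print('knob',knob(s)); d=(o*1000+R(a)@(0,70))/1000
f,n,m=wing(s,d); print('wing',f,n,m,np.degrees(np.arctan2(f[1],f[0])))
E
python3 fit.py
```

```text
[[ 0.7324  0.0238]
 [ 0.651  -0.2553]
 [ 0.5113 -0.2169]
 [ 0.5952  0.0666]]
[np.float64(0.2907), np.float64(0.1449), np.float64(0.2956), np.float64(0.1437)]
yaw -0.28565964536760435 -0.2849385606219947 [ 0.62247586 -0.09547246]
drum [642.2 -28.3]
knobhome [496.7 -34. ]
out [ 472.2 -117.5]
hinge [ 570.8 -101.1]
knob (array([ 0.49630324, -0.03231343,  0.078     ]), 17)
wing [ 2.2545256e-01 -9.7425413e-01  6.4025879e+02 -1.5900489e+01] 87 [ 0.64260718 -0.02560245] -76.970505
```

```bash
python3 -m pendant '[[[255,597,-75,0,0,-37],[255,597,-75,0,0,-37],[255,597,-75,0,0,-37],[255,597,-75,0,0,-37],[255,597,-75,0,0,-37],[255,597,-75,0,0,-37],[255,597,-75,0,0,-37],[255,597,-75,0,0,-37],[255,597,-75,0,0,-37],[255,597,-75,0,0,-37]]]' 0; python3 -m pendant '[[[0,0,0,0,0,0]]]'; python3 -c "
from h import *
print(get_obs())"
```

```text
clock: 1.35
tool_pos: [0.4827, -0.0641, 0.1556]
orientation: [180.0, -0.0, 74.0]
force: [0.9, -0.6, 0.7]
opening: 0.0444
clock: 1.48
tool_pos: [0.4835, -0.0629, 0.155]
orientation: [-180.0, 0.0, 74.2]
force: [0.3, -0.2, 0.5]
opening: 0.0441
{'clock': 1.475, 'joint_pos': array([ 1.57516304e+01,  6.40813895e+00, -2.82388883e+01, -8.91799654e-03,
       -5.53957471e+01, -1.21505744e+02]), 'qvel': array([-3.71268504, -1.13008411, -1.25180355, -0.11028572, -1.09084101,
        2.94290119]), 'tau': array([  1.6445617 , -34.05842543,  26.12328529,   6.05205864,
         0.20903638,  -0.73410284]), 'tool_pos': array([ 0.48345729, -0.06286936,  0.15501031]), 'orientation': array([-1.79959697e+02,  1.60982703e-02,  7.42408247e+01]), 'force': array([ 0.25093966, -0.2195931 ,  0.4778146 ]), 'moment': array([-0.05441961, -0.01446138,  0.00579246]), 'opening': 0.044123795400416714}
```

```bash
python3 -m pendant '[[[13,29,-45,0,0,-0.5],[13,29,-45,0,0,-0.5],[13,29,-45,0,0,-0.5],[13,29,-65,0,0,-0.5],[13,29,-85,0,0,-0.5],[13,29,-95,0,0,-0.5],[13,29,-95,0,0,-0.5],[13,29,-95,0,0,-0.5]]]' 0; python3 -c "
from h import *
s=snap('side','s2.png'); cv2.imwrite('pics/s2c.png',cv2.resize(cv2.cvtColor(s['pixels'][130:250,190:350],cv2.COLOR_RGB2BGR),None,fx=4.5,fy=4.5))"
```

```text
clock: 2.48
tool_pos: [0.496, -0.0373, 0.0616]
orientation: [179.9, -0.0, 73.5]
force: [-0.7, -0.0, 0.3]
opening: 0.0438
```

View pics/s2c.png

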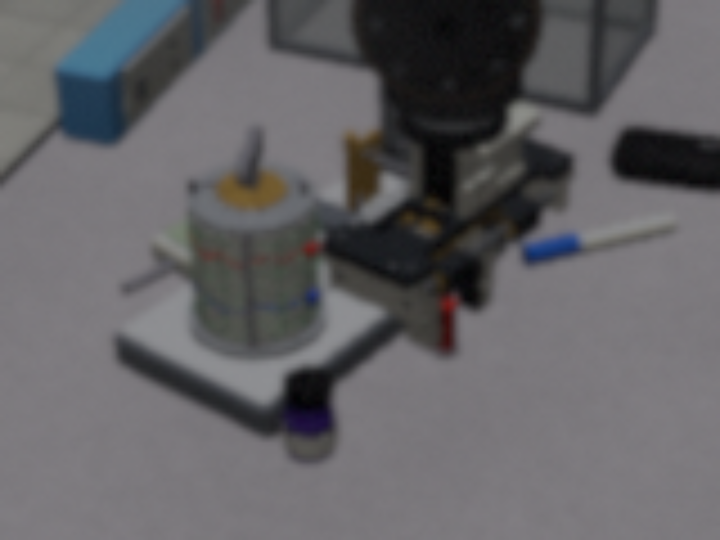

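The left finger pad is at about (390,300). The red knob shows just past its robot-side edge at (447,320), as expected from this line of sight, so it is between the fingers. The gripper body is in front of the pens, clear of the drum. Closing now.

```bash
python3 -m pendant '[[[0,2,0,0,0,0],[0,2,0,0,0,0],[0,2,0,0,0,0],[0,2,0,0,0,0],[0,2,0,0,0,0]]]' 1
python3 -c "
import numpy as np
h=np.array([570.8,-101.1]);r=100
a0=np.arctan2(67.1,-74.4)
for k in np.arange(0,.96,.1):print(round(k,2),(h+r*np.array([np.cos(a0+k),np.sin(a0+k)])-h-r*np.array([np.cos(a0),np.sin(a0)])).round(1))"
```

```text
clock: 3.15
tool_pos: [0.4954, -0.0351, 0.0607]
orientation: [-180.0, -0.0, 73.5]
force: [-1.2, 1.7, 1.7]
opening: 0.0151
0.0 [-0.  0.]
0.1 [-6.3 -7.7]
0.2 [-11.8 -16.1]
0.3 [-16.5 -24.9]
0.4 [-20.2 -34.2]
0.5 [-23.  -43.8]
0.6 [-24.8 -53.6]
0.7 [-25.7 -63.6]
0.8 [-25.5 -73.6]
0.9 [-24.4 -83.5]
```

```bash
python3 -m pendant '[[[-6,-8,0,0,0,0],[-12,-16,0,0,0,0],[-16,-25,0,0,0,0],[-20,-34,0,0,0,0],[-23,-44,0,0,0,0],[-25,-54,0,0,0,0],[-26,-64,0,0,0,0],[-25,-74,0,0,0,0],[-24,-83,0,0,0,0],[-24,-83,0,0,0,0]]]'; python3 -m pendant '[[[0,0,0,0,0,0],[0,0,0,0,0,0],[0,0,0,0,0,0]]]'
```

```text
clock: 4.4
tool_pos: [0.4713, -0.1158, 0.0607]
orientation: [-179.9, -0.2, 73.3]
force: [-7.4, 29.3, 10.4]
opening: 0.0152
clock: 4.78
tool_pos: [0.4713, -0.1158, 0.0607]
orientation: [-180.0, -0.2, 73.4]
force: [-6.3, 26.4, 9.4]
opening: 0.015
```

```bash
python3 -m pendant '[[[0,2,0,0,0,0],[0,2,0,0,0,0],[0,2,0,0,0,0],[0,2,20,0,0,0],[0,2,60,0,0,0],[0,2,120,0,0,20],[0,2,170,0,0,30],[0,2,170,0,0,40],[0,2,170,0,0,50]]]' 0; python3 -c "
from h import *
s=snap('top','t2.png'); cv2.imwrite('pics/t2c.png',cv2.resize(cv2.cvtColor(s['pixels'][120:240,220:360],cv2.COLOR_RGB2BGR),None,fx=5,fy=5,interpolation=2))
print(knob(s)); print(wing(s,(.642,-.027)))
P=pts(s); k=P[(abs(P[...,2]-.145)<.008)&(np.hypot(P[...,0]-.642,P[...,1]+.027)<.06)]; print(cv2.minEnclosingCircle(k[:,:2].astype(np.float32)*1000))"
```

```text
clock: 5.9
tool_pos: [0.4715, -0.1167, 0.2314]
orientation: [179.9, 0.0, 116.7]
force: [0.0, -1.0, -0.8]
opening: 0.0438
(array([nan, nan, nan]), 0)
(array([ 2.2545210e-01, -9.7425425e-01,  6.4551013e+02, -3.8592838e+01],
      dtype=float32), 87, array([ 0.64266721, -0.02547479]))
((642.4765625, -25.301816940307617), 46.73553466796875)h.py:17: RuntimeWarning: Mean of empty slice.
  v,u=np.nonzero(m); return ray(s,u.mean(),v.mean(),.078),len(u)
  ret = ret.dtype.type(ret / rcount)
```

View pics/t2c.png

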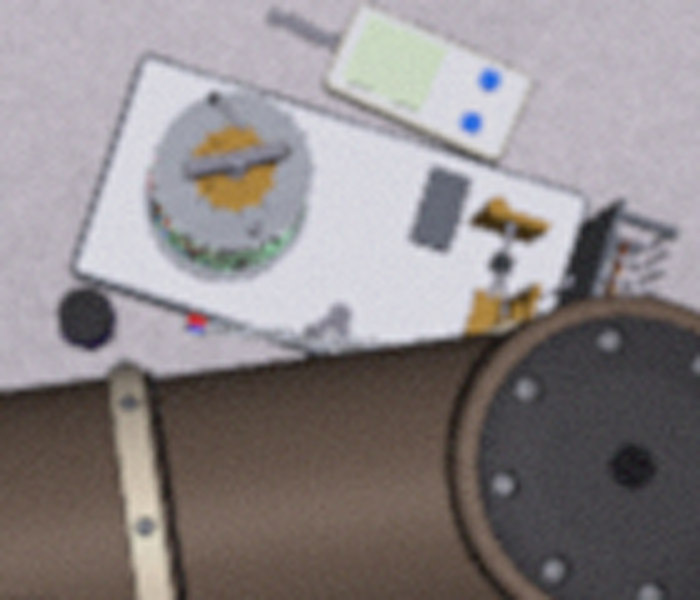

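The pens are lifted: the nibs at (195,322) are clear of the drum front. The wing runs from (185,170) to (290,150), centred at about world (642,-26) with its line at -77°, so the jaw yaw is 193°.

```bash
python3 -m pendant '[[[171,91,20,0,0,76],[171,91,20,0,0,76],[171,91,20,0,0,76],[171,91,20,0,0,76],[171,91,20,0,0,76],[171,91,20,0,0,76],[171,91,20,0,0,76],[171,91,20,0,0,76],[171,91,20,0,0,76]]]' 0; python3 -m pendant '[[[0,0,-30,0,0,0],[0,0,-60,0,0,0],[0,0,-80,0,0,0],[0,0,-90,0,0,0],[0,0,-90,0,0,0]]]'; python3 -c "
from h import *
print(get_obs()['joint_pos'].round(1))"
```

```text
clock: 7.08
tool_pos: [0.6423, -0.0255, 0.2504]
orientation: [-180.0, -0.0, -167.9]
force: [-0.1, -0.3, 0.6]
opening: 0.044
clock: 7.7
tool_pos: [0.6423, -0.0253, 0.1603]
orientation: [-180.0, -0.1, -167.7]
force: [-0.1, 0.1, 0.4]
opening: 0.0437
[ 15.1  20.3  -8.7   0.  -61.   -2.8]
```

```bash
python3 -m pendant '[[[0,0,0,0,0,0],[0,0,0,0,0,0],[0,0,0,0,0,0],[0,0,0,0,0,0],[0,0,0,0,0,0]]]' 1; python3 -m pendant '[[[0,0,0,0,0,-10],[0,0,0,0,0,-20],[0,0,0,0,0,-30],[0,0,0,0,0,-40],[0,0,0,0,0,-50],[0,0,0,0,0,-60],[0,0,0,0,0,-70],[0,0,0,0,0,-70],[0,0,0,0,0,-70]]]'; python3 -c "
from h import *
o=get_obs();print(o['moment'],o['force'],o['joint_pos'].round(1))"
```

```text
clock: 8.32
tool_pos: [0.642, -0.0253, 0.1609]
orientation: [-180.0, -0.0, -167.6]
force: [-3.2, -0.1, 2.7]
opening: 0.0089
clock: 9.45
tool_pos: [0.6431, -0.0256, 0.1609]
orientation: [180.0, 0.1, 122.7]
force: [3.4, -3.5, -1.2]
opening: 0.0091
[-1.64129622 -1.1886127   0.13510449] [ 3.43611005 -3.50275087 -1.24015374] [ 15.1  20.2  -8.7   0.1 -61.  -72.4]
```

```bash
python3 -m pendant '[[[0,0,0,0,0,0],[0,0,0,0,0,0],[0,0,20,0,0,0],[0,0,45,0,0,0],[0,0,45,0,0,20],[0,0,45,0,0,40],[0,0,45,0,0,60],[0,0,45,0,0,80],[0,0,45,0,0,90],[0,0,45,0,0,90]]]' 0;  python3 -m pendant '[[[0,0,0,0,0,20],[0,0,0,0,0,40],[0,0,0,0,0,60],[0,0,0,0,0,80],[0,0,0,0,0,100],[0,0,0,0,0,100],[0,0,0,0,0,100],[0,0,0,0,0,100],[0,0,0,0,0,100],[0,0,0,0,0,100]]]'; python3 -c "
from h import *
print(get_obs()['joint_pos'].round(1)); s=snap('side','s3.png'); cv2.imwrite('pics/s3c.png',cv2.resize(cv2.cvtColor(s['pixels'][110:240,190:350],cv2.COLOR_RGB2BGR),None,fx=4.5,fy=4.5))"
```

```text
clock: 10.7
tool_pos: [0.6419, -0.0248, 0.2054]
orientation: [180.0, -0.1, -172.7]
force: [-0.5, 0.2, -0.5]
opening: 0.0439
clock: 11.95
tool_pos: [0.6419, -0.0248, 0.2054]
orientation: [179.9, 0.0, -72.8]
force: [0.2, -0.3, 0.3]
opening: 0.0439
[ 15.1  18.3  -5.4  -0.  -66.3  92.1]
```

View pics/s3c.png

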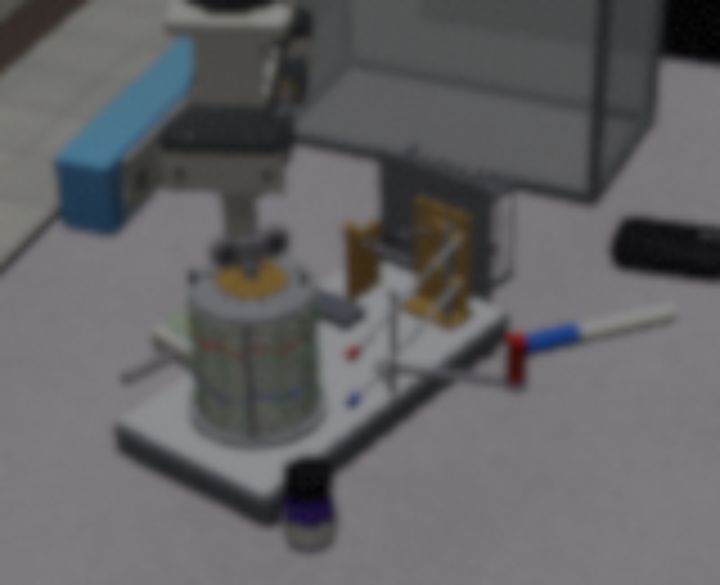

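The lever is out, with the knob at (515,360), and the nibs at (352,352) and (354,400) stand off the drum. The wing now lies broadside at (250,245), as expected after a 60° wind. The tool still needs +25° before gripping.

```bash
python3 -m pendant '[[[0,0,0,0,0,10],[0,0,0,0,0,20],[0,0,0,0,0,25],[0,0,0,0,0,25],[0,0,-25,0,0,25],[0,0,-45,0,0,25],[0,0,-45,0,0,25]]]' 0;  python3 -m pendant '[[[0,0,0,0,0,0],[0,0,0,0,0,0],[0,0,0,0,0,0],[0,0,0,0,0,0],[0,0,0,0,0,0]]]' 1; python3 -m pendant '[[[0,0,0,0,0,-10],[0,0,0,0,0,-20],[0,0,0,0,0,-30],[0,0,0,0,0,-40],[0,0,0,0,0,-50],[0,0,0,0,0,-60],[0,0,0,0,0,-70],[0,0,0,0,0,-80],[0,0,0,0,0,-80]]]'; python3 -c "
from h import *
o=get_obs();print(o['moment'],o['force'],o['joint_pos'].round(1))"
```

```text
clock: 12.88
tool_pos: [0.6412, -0.0253, 0.159]
orientation: [179.8, 0.1, -48.2]
force: [-0.3, 0.8, 0.4]
opening: 0.0437
clock: 13.5
tool_pos: [0.6431, -0.0256, 0.1613]
orientation: [-180.0, -0.1, -48.1]
force: [2.4, -3.9, 1.5]
opening: 0.0085
clock: 14.62
tool_pos: [0.643, -0.0268, 0.1612]
orientation: [-179.9, -0.1, -128.3]
force: [2.8, -8.6, -0.3]
opening: 0.0093
[-3.09907605 -1.06996101  0.09841279] [ 2.84617274 -8.64313054 -0.29290931] [ 15.   20.2  -8.7   0.1 -61.   36.6]
```

```bash
python3 -m pendant '[[[0,0,0,0,0,-5],[0,0,0,0,0,-10],[0,0,0,0,0,-15],[0,0,0,0,0,-15]]]'; python3 -c "
from h import *
o=get_obs();print(o['moment'],o['force'],o['orientation'])";  python3 -m pendant '[[[0,0,0,0,0,-3],[0,0,0,0,0,-6],[0,0,0,0,0,-6]]]'; python3 -c "
from h import *
o=get_obs();print(o['moment'],o['force'],o['orientation'])"
```

```text
clock: 15.12
tool_pos: [0.6428, -0.0271, 0.1612]
orientation: [-179.9, -0.1, -143.2]
force: [2.4, -9.5, 0.2]
opening: 0.0089
[-3.29847824 -0.89128623  0.15618226] [ 2.41718494 -9.46329398  0.22311685] [-1.79874089e+02 -5.73946952e-02 -1.43195065e+02]
clock: 15.5
tool_pos: [0.6428, -0.027, 0.1613]
orientation: [-179.9, -0.0, -149.1]
force: [2.4, -7.8, -0.4]
opening: 0.01
[-3.25551798 -0.72885527  0.61186546] [ 2.38878865 -7.82464361 -0.41156217] [-1.79861217e+02 -4.89301041e-02 -1.49119451e+02]
```

```bash
python3 -m pendant '[[[0,0,0,0,0,-3],[0,0,0,0,0,-4],[0,0,0,0,0,-4]]]'; python3 -c "
from h import *
o=get_obs();print(o['moment'],o['orientation'])"
```

```text
clock: 15.88
tool_pos: [0.6426, -0.0268, 0.1613]
orientation: [-179.9, -0.0, -153.1]
force: [2.1, -7.5, 1.2]
opening: 0.0107
[-2.86954727 -0.46477937  0.76297095] [-1.79873970e+02 -4.65923264e-02 -1.53068110e+02]
```

```bash
python3 -m pendant '[[[0,0,0,0,0,6],[0,0,0,0,0,6],[0,0,0,0,0,6],[0,0,0,0,0,6],[0,0,30,0,0,6],[0,0,70,0,0,6],[0,0,70,0,0,6]]]' 0;  python3 -m pendant '[[[-171,-90,0,0,0,40],[-171,-90,0,0,0,40],[-171,-90,0,0,0,40],[-171,-90,0,0,0,40],[-171,-90,0,0,0,40],[-171,-90,0,0,0,40],[-171,-90,0,0,0,40],[-171,-90,0,0,0,40]]]'; python3 -c "
from h import *
s=snap('top','t3.png'); f,n,c=wing(s,(.642,-.026));print(n,c,np.degrees(np.arctan2(f[1],f[0])))
s=snap('side','s4.png')
q=s['pixels'].astype(int);P=pts(s)
m=(q[...,0]>110)&(q[...,1]<70)&(q[...,2]<70); m[:150]=0;m[250:]=0;m[:,:270]=0;m[:,350:]=0
v,u=np.nonzero(m);print(len(u),u.mean(),v.mean(),ray(s,u.mean(),v.mean(),.066),P[m].mean(0))
print(get_obs()['joint_pos'].round(1))"
```

```text
clock: 16.75
tool_pos: [0.6443, -0.025, 0.2346]
orientation: [-179.8, 0.3, -147.1]
force: [-0.5, -0.7, -0.3]
opening: 0.0441
clock: 17.75
tool_pos: [0.4718, -0.1149, 0.2303]
orientation: [180.0, -0.0, -107.1]
force: [-0.0, -0.3, -0.2]
opening: 0.0438
81 [ 0.64273716 -0.02582386] -45.690643
4 304.5 184.5 [ 0.47812018 -0.1384598   0.066     ] [ 0.47116771 -0.11581201  0.08212792]
[  9.6   2.3 -22.1   0.  -65.6  63.3]
```

The wing stands at -46°, which is 150° wound, i.e. the last click. The knob is still at (471,-116). Next I grip it and swing it home.

```bash
python3 -m pendant '[[[0,-1,-50,0,0,0],[0,-1,-100,0,0,0],[0,-1,-130,0,0,0],[0,-1,-150,0,0,0],[0,-1,-170,0,0,0],[0,-1,-170,0,0,0]]]' 0;  python3 -m pendant '[[[0,0,0,0,0,0],[0,0,0,0,0,0],[0,0,0,0,0,0],[0,0,0,0,0,0],[0,0,0,0,0,0]]]' 1
```

```text
clock: 18.6
tool_pos: [0.4704, -0.1163, 0.0594]
orientation: [179.8, -0.1, -107.1]
force: [0.8, -0.5, 0.4]
opening: 0.0439
clock: 19.23
tool_pos: [0.4721, -0.1154, 0.0613]
orientation: [-179.9, 0.1, -107.1]
force: [0.2, 6.8, 4.2]
opening: 0.0154
```

```bash
python3 -m pendant '[[[-1,10,0,0,0,0],[-1,20,0,0,0,0],[0,30,0,0,0,0],[1,39,0,0,0,0],[4,49,0,0,0,0],[8,59,0,0,0,0],[13,67,0,0,0,0],[18,76,0,0,0,0],[24,83,0,0,0,0],[25,84,0,0,0,0]]]';  python3 -m pendant '[[[0,1,0,0,0,0],[0,1,0,0,0,0]]]'
```

```text
clock: 20.48
tool_pos: [0.4961, -0.0316, 0.0605]
orientation: [179.9, -0.0, -107.1]
force: [-6.5, 1.8, 6.5]
opening: 0.0151
clock: 20.72
tool_pos: [0.4962, -0.0313, 0.0605]
orientation: [180.0, -0.0, -107.1]
force: [-2.5, -2.1, 3.4]
opening: 0.0152
```

```bash
python3 -m pendant '[[[2,2,0,0,0,0],[2,2,0,0,0,0],[2,2,0,0,0,0]]]'; python3 -m pendant '[[[-1,-1,0,0,0,0],[-1,-1,0,0,0,0],[-1,-1,0,0,0,0],[-1,-1,0,0,0,0],[-1,-1,40,0,0,0],[-1,-1,90,0,0,0],[-30,-50,170,0,0,0],[-60,-110,170,0,0,0],[-60,-170,170,0,0,0],[-60,-230,170,0,0,0]]]' 0;python3 -m pendant '[[[0,-60,0,0,0,0],[0,-100,0,0,0,0],[0,-100,0,0,0,0],[0,-100,0,0,0,0]]]'; python3 -c "
from h import *
s=snap('top','t4.png'); f,n,c=wing(s,(.642,-.026));print(n,c,np.degrees(np.arctan2(f[1],f[0])));print(knob(s))
cv2.imwrite('pics/t4c.png',cv2.resize(cv2.cvtColor(s['pixels'][105:235,215:360],cv2.COLOR_RGB2BGR),None,fx=5.4,fy=4.6,interpolation=2))"
```

```text
clock: 21.1
tool_pos: [0.4962, -0.031, 0.0604]
orientation: [179.8, -0.2, -107.1]
force: [-6.4, -10.2, 7.5]
opening: 0.0153
clock: 22.35
tool_pos: [0.4393, -0.2393, 0.2316]
orientation: [-179.8, 0.0, -107.0]
force: [1.4, 0.3, 0.7]
opening: 0.0441
clock: 22.85
tool_pos: [0.4392, -0.3376, 0.2297]
orientation: [180.0, 0.0, -107.1]
force: [-0.1, 0.1, -0.3]
opening: 0.044
81 [ 0.64280743 -0.02588991] -45.691032
(array([ 0.49661235, -0.0319878 ,  0.078     ]), 15)
```

View pics/t4c.png

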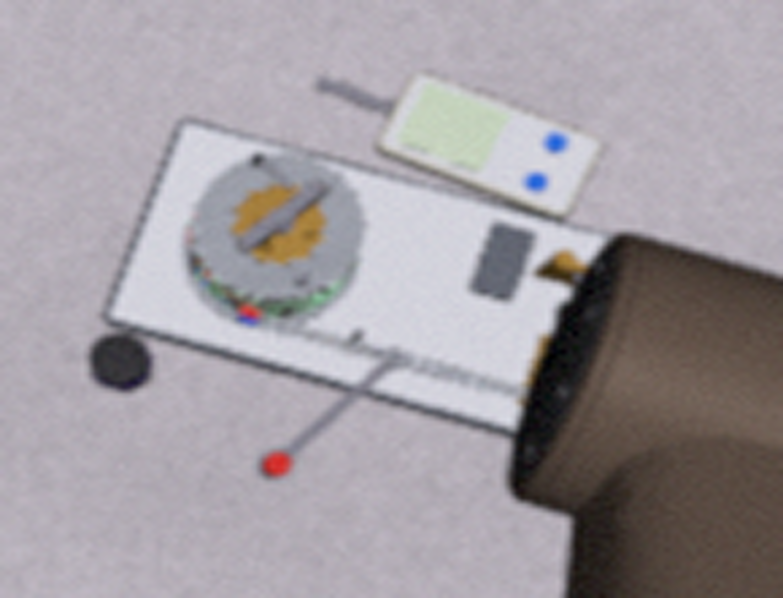

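The knob at (277,463) and the nibs at (248,315) are back at their starting pixels. The wing is at the last click, and the bottle and meter haven't moved. Handing in.

```bash
python3 -c "
from plant import *
print(get_obs()['qvel'].round(2)); print(close_job())"
```

```text
[ 0.79 -0.55 -0.07  0.08  0.01  0.07]
the job is handed in; nothing more can be done
None
```

The recorder is wound and I handed the job in at about 23 s of the 70 s allowed. The interface reports no verdict.

- **Pens lifted:** I gripped the red knob and swung the lever out to its stop, felt as about 29 N. The pictures showed both nibs clear of the drum.
- **Key wound:** I wound it in two part turns with a new grip between them. At the stop the moment rose from about 0.15 to 0.76 N m. After I let go, the wing measured about 150° from where it started (-77° to -46°, allowing for the half-turn symmetry). That fits the last click if the key started at 1.05 rad. The start angle is inferred from the wing direction, not read directly.
- **Pens back on the chart:** I swung the lever back until it met resistance at home. The knob measured (496.6, -32.0) mm, against (496.3, -32.3) mm before. The nibs were back at their starting pixels.
- **Other things:** In the last picture the ink bottle and hygrometer are where they were, and the arm is clear of the recorder. The marker was outside or hidden in that crop, and the mouse, pots and rack were outside it, so I did not re-measure those, but the gripper never went down near them.

One disagreement: fitting the base corners put the drum axis about 3 mm in y from the depth measurement. I used the depth and wing value, and the grip was good. My first knob search also mixed in the red nib and had to be corrected.

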